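# Sweep the lamp collars into the empty tray

### The arm

A 6-joint arm with a two-finger parallel gripper is mounted at the origin on the work surface. World frame = base frame: x ahead of the robot, y to its left, z up, the work surface at z = 0. Lengths are in m, angles in degrees, forces in N, time in s.
With the tool pointing down it reaches from about 0.35 to 0.875 m from the base axis. Payload 15.5 kg.
Tool frame: the origin (TCP) lies midway between the tips of the shut fingers; the grasp point (between the pads) lies 19 mm behind it; z points along the fingers, y is the line along which they close (so a half turn about z gives the same grasp; the last joint's range is limited). The gripper opens to 85 mm and grips with 20 to 120 N. Pads are 22 mm wide; open, the fingers measure 114 mm over their backs; the gripper's body (76 mm by 85 mm) begins 54 mm behind the grasp point. The pads swing forward as they close: fully open they stand 13 mm farther back than shut.
Start: joints at [57.84, 28.281, 77.091, -0, 74.628, -5.472], TCP at [0.281, 0.558, 0.231] pointing down, gripper open.
Joint ranges: [-166.48, 166.48], [-47.26, 123.95], [12.59, 153.08], [-70.14, 250.14], [6.76, 159.57], [-176.63, 176.63]. Speed limits (degrees/s): [108.29, 108.29, 147.25, 172.46, 172.46, 172.46].

### API

Orientations are given as [roll, pitch, yaw] about the fixed x, y, z axes, in that order (R = Rz(yaw) Ry(pitch) Rx(roll)).
In Python, from plant import telemetry, optics, manip gives the robot as it stands.
- The arm moves only by the shell command python3 -m crank 'ROWS' [FORCE]. ROWS is a JSON object of lists of equal length, an entry for each row: "claw": the opening, from -1 (shut) to 1 (fully open); "delta_pos": the shift along the tool's x, y, z in cm, a list of three; "yaw": the turn about the tool's z in rad. A call has 1 to 20 rows; each row is the pose to reach, as a shift and turn from the pose commanded when the call began, along the tool's axes at that moment; what a row does not reach only later rows make up. A row lasts 1/12 s, in which the tool goes at most 41.7 mm and 7.16 degrees, less where a joint would pass 70% of its speed; a pose out of reach is approached as far as the arm can. A call with a gripper value outside its range is refused whole. The fingers move at their own pace and stop on an object; FORCE is the grip in N (left out, the last holds). Time passes only in rows, so rows that repeat a pose let the fingers close. It gives the time, the measured TCP pose, the force, the opening and the grip force at its end, in the units of the state.
- telemetry.get_state(): the state, without advancing time (a new reading comes with each control period).
- optics.camera(name): name is "side" or "top"; returns a dict with "frame" (420x560x3 uint8, blue, green, red), "z_map" (420x560 float32, m along the optical axis (not along the pixel's ray), 0 where there is no reading), "intrinsics" (3x3 intrinsics, pixels), "k1" (the pictures are not rectified: a ray, as slopes to the right and down, at radius r is drawn at 1 + k1 r^2 times it, then the intrinsics apply), "view" (4x4, takes a point from world to camera coordinates). Camera axes: x right, y down, z forward; pixel columns grow to the right and rows downward; lengths in m; the calibration is good to about 2 mm. A picture is of the moment at which its call begins.
- manip.job_done(): hands the job in; it is judged then, once.
The state is a dict: "time": time; "qpos": joint angles; "joint_vel": joint speeds; "effort": joint torques, N m; "eef_pos": TCP position; "eef_rot": TCP orientation; "contact_force": force on the tool from outside, world axes, zero at the start; "ft_torque": the same for the moment, N m; "grip_width": opening from 0.0 (shut) to 1.0 (fully open); "gripper_force": force on a finger pad.
Only numpy, scipy, OpenCV 4.12 (cv2) and the standard library are available. Lean on these libraries where they do the work, as an engineer would, in place of code of your own. Each camera call takes 0.05 s, during which the arm holds its last target. There are 200 camera calls.

### The job

Clear the assembly board: using the fingers as a broom, sweep the three flat brass collars off its edge into the empty tray beside it, not into the tray with the dowels. Slide them along the board without picking them up, and leave the brass socket and the wooden finial standing where they are.

Things in the scene. Friction and masses are not known exactly. Their poses are not given: they have to be found in the camera images.
- board: fixed grey assembly board, 260 (its x) x 280 (its y) mm, flat top 45 mm above the table, no rim; origin under its centre at table height; its y axis runs from one tray to the other. The board starts at any small yaw
- tray: the EMPTY black open tray, undivided inside, fixed on the table against the left or the right edge of the board (3 mm gap; on the board's +y or -y side, differs from run to run); 260 (x) x 110 (y) x 36 mm high, walls and floor 4 mm, so its rim is 9 mm below the board's top; origin under its centre, axes parallel to the board's
- full_tray: the other black tray, same outer size, divided into six compartments holding wooden dowels (nothing above its 36 mm rim), fixed against the opposite edge of the board; not to be used; origin under its centre
- collar1: one of three identical flat brass collars (rings), 32 mm outside, 14 mm hole, 12 mm high, 40 to 80 g, lying flat and loose on the board and free to slide; origin at the centre of its underside, z up. The three lie in three separate lanes parallel to the board's y axis, about 95 mm apart, with the middle one near the board's centre line; no standing piece blocks the straight way along y. It may land either way up in the tray
- collar2: one of three identical flat brass collars (rings), 32 mm outside, 14 mm hole, 12 mm high, 40 to 80 g, lying flat and loose on the board and free to slide; origin at the centre of its underside, z up. The three lie in three separate lanes parallel to the board's y axis, about 95 mm apart, with the middle one near the board's centre line; no standing piece blocks the straight way along y. It may land either way up in the tray
- collar3: one of three identical flat brass collars (rings), 32 mm outside, 14 mm hole, 12 mm high, 40 to 80 g, lying flat and loose on the board and free to slide; origin at the centre of its underside, z up. The three lie in three separate lanes parallel to the board's y axis, about 95 mm apart, with the middle one near the board's centre line; no standing piece blocks the straight way along y. It may land either way up in the tray
- socket: brass lamp socket standing loose on the board between two collar lanes, stepped cylinder 26 mm wide at the foot, 50 mm tall; origin at the centre of its underside; must stay standing where it is
- finial: turned pale wooden finial standing loose on the board between two collar lanes, 26 mm wide at the foot, 50 mm tall; origin at the centre of its underside; must stay standing where it is

How it is judged (in metres and radians):
At the end, for the whole second after the job is handed in: All three collars lie at rest inside the empty tray, below its rim; the socket and the finial stand upright on the board within 20 mm of where they started (x of collar1 in the frame of tray between -0.125 and 0.125 m and y of collar1 in the frame of tray between -0.05 and 0.05 m and height (world z) of each of collar1, collar2, collar3 below 0.036 m and linear speed of each of collar1, collar2, collar3 below 0.02 m/s and x of collar2 in the frame of tray between -0.125 and 0.125 m and y of collar2 in the frame of tray between -0.05 and 0.05 m and x of collar3 in the frame of tray between -0.125 and 0.125 m and y of collar3 in the frame of tray between -0.05 and 0.05 m and distance of each of socket, finial from where it was at the start of the episode below 0.02 m and angle between each of socket, finial's own z axis and vertical below 0.3 rad); the robot touches nothing.
It fails at once if collar1 is lifted more than 12 mm off the board (height (world z) of collar1 above 0.057 m).
It fails at once if collar2 is lifted more than 12 mm off the board (height (world z) of collar2 above 0.057 m).
It fails at once if collar3 is lifted more than 12 mm off the board (height (world z) of collar3 above 0.057 m).
It fails at once if the socket is shifted more than 20 mm or knocked over (distance of socket from where it was at the start of the episode above 0.02 m or angle between socket's own z axis and vertical above 0.5 rad).
It fails at once if the finial is shifted more than 20 mm or knocked over (distance of finial from where it was at the start of the episode above 0.02 m or angle between finial's own z axis and vertical above 0.5 rad).
It also fails if it takes over 54 s, if anything falls off the work surface, if the arm or the gripper's body presses on something with over 40 N, if the wrist force passes 120 N, or if a joint passes its speed limit or range.

## Working session

There is one attempt and no reset: what is moved stays moved. The work goes in short steps, Python scripts to look and compute and a shell command to move; the robot and the scene stay as the last step left them, time stands still between calls to the robot, and variables do not carry over. Pictures are saved under pics/ and viewed, at most 10 in all, crops included, and the job is handed in when it is done.

```bash
mkdir -p pics
cat > h.py <<'E'
import numpy as np, cv2
from plant import telemetry, optics, manip
def shot(name,fn):
    c=optics.camera(name); cv2.imwrite('pics/'+fn,c['frame']); return c
def world(c,uv,z=None):
    uv=np.array(uv,float).reshape(-1,1,2); K=np.array(c['intrinsics'],float)
    n=cv2.undistortPoints(uv,K,np.array([c['k1'],0,0,0.]))[:,0]
    V=np.array(c['view']); R,t=V[:3,:3],V[:3,3]
    o=-R.T@t; d=np.c_[n,np.ones(len(n))]@R
    if z is None: s=np.array([c['z_map'][int(round(v)),int(round(u))] for u,v in uv[:,0]])
    else: s=(z-o[2])/d[:,2]
    return o+d*np.array(s)[:,None]
E
python3 - <<'E'
from h import *
import pickle
for n in('top','side'):
    c=shot(n,n+'0.png'); pickle.dump(c,open(n+'0.pkl','wb'))
s=telemetry.get_state(); print(s)
E
```

```text
{'time': 0.1, 'qpos': array([ 5.78379543e+01,  2.83114816e+01,  7.71246749e+01, -9.36535096e-04,
        7.46286549e+01, -5.47268929e+00]), 'joint_vel': array([-0.00171863, -0.00160076,  0.02031632,  0.05390801,  0.03144937,
        0.00257671]), 'effort': array([ 2.09245089e-03, -8.83601975e+01, -3.84556210e+01, -9.99847271e-05,
        5.44306124e-03, -9.58466160e-06]), 'eef_pos': array([0.28055209, 0.55811805, 0.23075171]), 'eef_rot': array([-1.79935398e+02, -5.28250158e-03,  1.53310889e+02]), 'contact_force': array([ 0.13900795,  0.39794599, -0.44243552]), 'ft_torque': array([0.02531904, 0.01829161, 0.01588039]), 'gripper_force': 0.0, 'grip_width': 0.9985457932857504}
```

View pics/top0.png

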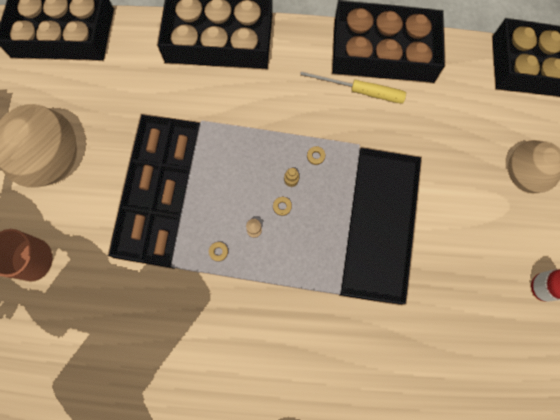

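View pics/side0.png

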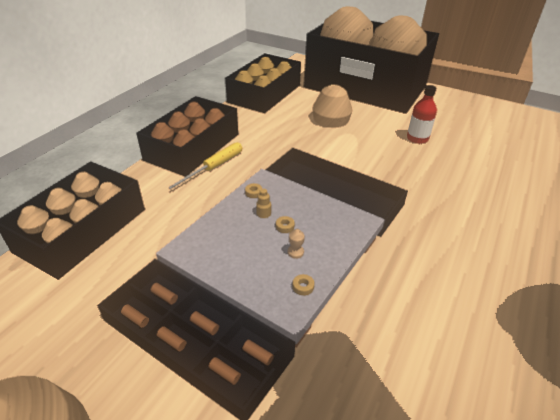

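The top view shows the empty tray on the right (centre about (382,225)) and the full tray on the left. The collars are at about (316,156), (283,206) and (219,252), the socket at (292,177) and the finial at (254,227). The side view agrees with this.

Run:
```python
from h import *
import pickle
c=pickle.load(open('top0.pkl','rb')); 
B=world(c,[(200,122),(359,144),(342,292),(173,267)],.045)[:,:2]
T=world(c,[(359,149),(421,157),(406,301),(343,294)],.036)[:,:2]
np.set_printoptions(precision=4,suppress=True)
print(B,T,B.mean(0),T.mean(0))
# ring centres: segment by height 5-20mm above board
W=world(c,[(u,v) for v in range(420) for u in range(560)]).reshape(420,560,3)
z=W[...,2]; reg=np.zeros(z.shape,np.uint8); cv2.fillConvexPoly(reg,np.array([(200,122),(359,144),(342,292),(173,267)],np.int32),1)
print('boardz',np.median(z[reg>0]))
m=((z>.051)&(reg>0)).astype(np.uint8); n,l,st,ce=cv2.connectedComponentsWithStats(m)
for i in range(1,n):
    if st[i,4]>10: p=W[l==i]; print(ce[i],st[i],p.max(0)[2],(p.max(0)+p.min(0))[:2]/2, p.mean(0))
print(world(c,[(316,156),(283,206),(219,252)],.057)[:,:2])
e=T.mean(0)-B.mean(0); print('dir',np.degrees(np.arctan2(e[1],e[0])))
for a,b in((0,1),(3,2)):
  d=B[b]-B[a]; print(np.degrees(np.arctan2(d[1],d[0])))
for a,b in((0,3),(1,2)):
  d=B[b]-B[a]; print(np.degrees(np.arctan2(d[1],d[0])),np.linalg.norm(d))
```

```text
[[ 0.7114  0.1677]
 [ 0.6921 -0.1115]
 [ 0.4363 -0.0945]
 [ 0.4556  0.1844]] [[ 0.6862 -0.1131]
 [ 0.6807 -0.2234]
 [ 0.4292 -0.2026]
 [ 0.4338 -0.0974]] [0.5739 0.0365] [ 0.5575 -0.1591]
boardz 0.04558240764385002
[315.6812 154.8166] [307 146  19  19 229] 0.8973335645260864 [ 0.5267 -0.0223] [ 0.6608 -0.0367  0.0608]
[291.1043 176.913 ] [284 168  15  19 230] 0.8973335645260864 [0.5012 0.0019] [0.6126 0.002  0.0822]
[281.8042 205.7708] [273 197  19  19 240] 0.8973335645260864 [0.48   0.0135] [0.567  0.0137 0.0675]
[253.3766 227.5887] [246 219  16  19 231] 0.09636435390170595 [0.5268 0.057 ] [0.5249 0.0559 0.0806]
[217.4939 251.3482] [208 242  20  20 247] 0.8973335645260864 [0.4383 0.068 ] [0.4844 0.1108 0.0673]
[[ 0.6601 -0.0376]
 [ 0.5692  0.0117]
 [ 0.4849  0.1096]]
dir -94.7878542169921
-93.96963260933974
-93.95848669741152
176.2689531434448 0.25637767335539974
176.18732194382042 0.25632204157736665
```

```bash
cat >> h.py <<'E'
Bc=np.array([.5739,.0365]); a=np.radians(-94.0); D=np.array([np.cos(a),np.sin(a)]); P=np.array([-D[1],D[0]])
def sq(xy): r=np.array(xy)-Bc; return r@P, r@D
def to(s,q,z,yaw=86.):
    from scipy.spatial.transform import Rotation as R
    st=telemetry.get_state(); w=np.r_[Bc+s*P+q*D,z]-st['eef_pos']
    r=R.from_euler('xyz',st['eef_rot'],degrees=True)
    dy=(yaw-st['eef_rot'][2]+180)%360-180
    return np.round(r.inv().apply(w)*100,2), 'yaw',round(-np.radians(dy),3)
E
python3 - <<'E'
from h import *
for n,p in dict(A=(.660,-.037),B=(.568,.0125),C=(.4847,.110),soc=(.6122,.002),fin=(.525,.0565)).items(): print(n,np.round(sq(p),4))
print(to(-.094,-.108,.231))
E
```

```text
A [0.091  0.0673]
B [-0.0042  0.0244]
C [-0.0941 -0.0671]
soc [0.0406 0.0317]
fin [-0.0502 -0.0165]
(array([-36.8 , -27.09,   0.  ]), 'yaw', np.float64(1.175))
```

```bash
python3 -m crank '{"claw":[-0.67,-0.67,-0.67,-0.67,-0.67,-0.67,-0.67,-0.67,-0.67,-0.67,-0.67,-0.67,-0.67,-0.67,-0.67,-0.67,-0.67,-0.67,-0.67,-0.67],"delta_pos":[[-1,-0.7,0],[-3,-2.2,0],[-5.5,-4,0],[-8,-5.9,0],[-10.5,-7.7,0],[-13,-9.6,0],[-15.5,-11.4,0],[-18,-13.3,0],[-20.5,-15.1,0],[-23,-16.9,0],[-25.5,-18.8,0],[-28,-20.6,0],[-30.5,-22.5,0],[-33,-24.3,0],[-35,-25.8,0],[-36.2,-26.6,0],[-36.8,-27.1,0],[-36.8,-27.1,0],[-36.8,-27.1,0],[-36.8,-27.1,0]],"yaw":[0.03,0.1,0.18,0.26,0.34,0.42,0.5,0.58,0.66,0.74,0.82,0.9,0.98,1.06,1.12,1.16,1.175,1.175,1.175,1.175]}'
python3 -c "
from h import *
print(to(-.094,-.108,.0475))"
```

```text
time: 1.77
eef_pos: [0.4872, 0.1517, 0.2312]
eef_rot: [-180.0, -0.0, 86.1]
contact_force: [-0.0, -0.0, -0.6]
grip_width: 0.165
gripper_force: 0.0
(array([-0.09,  0.06, 18.37]), 'yaw', np.float64(0.001))
```

```bash
python3 -m crank '{"claw":[-0.67,-0.67,-0.67,-0.67,-0.67,-0.67,-0.67,-0.67,-0.67,-0.67,-0.67,-0.67],"delta_pos":[[0,0,1],[0,0,3],[0,0,5.5],[0,0,8],[0,0,10.5],[0,0,13],[0,0,15],[0,0,16.5],[0,0,17.5],[0,0,18.1],[0,0,18.3],[0,0,18.3]],"yaw":[0,0,0,0,0,0,0,0,0,0,0,0]}'
python3 -c "
from h import *
print(to(-.094,.155,.0475)); shot('side','s1.png')"
```

```text
time: 2.77
eef_pos: [0.4878, 0.1513, 0.0484]
eef_rot: [180.0, -0.0, 86.0]
contact_force: [-0.8, -0.1, 0.4]
grip_width: 0.164
gripper_force: 0.0
(array([-2.635e+01, -2.000e-02,  9.000e-02]), 'yaw', np.float64(0.0))
```

View pics/s1.png

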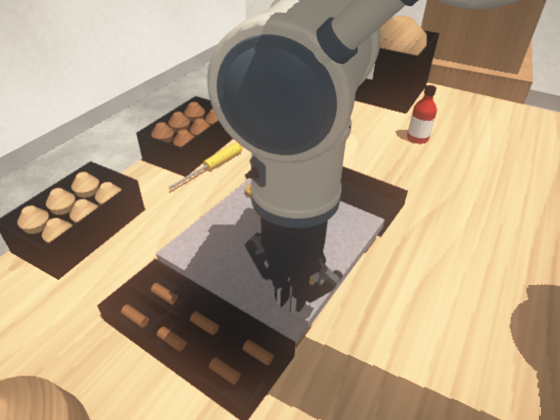

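The fingers stand just behind the collar nearest the full tray, which is at about (322,278). The linkage knuckles stick out at about (255,250), so I'll check their height and width against the 95 mm piece tops.

Run:
```python
from h import *
for cam in('side',):
    c=optics.camera(cam); W=world(c,[(u,v) for v in range(420) for u in range(560)])
    S,Q=sq(W[:,:2])[0],sq(W[:,:2])[1]; z=W[:,2]
    for z0 in np.arange(.05,.15,.01):
        m=(z>=z0)&(z<z0+.01)&(abs(S+.094)<.08)&(abs(Q+.108)<.04)
        if m.sum()>3: print(round(z0,3),m.sum(),np.round(np.percentile(S[m]+.094,[1,99]),3),np.round(np.percentile(Q[m]+.108,[1,99]),3))
```

```text
0.05 75 [-0.017  0.019] [-0.011  0.009]
0.06 148 [-0.02   0.021] [-0.012  0.011]
0.07 134 [-0.02   0.021] [-0.012  0.011]
0.08 116 [-0.02   0.016] [-0.012  0.009]
0.09 206 [-0.036  0.039] [-0.014  0.01 ]
0.1 389 [-0.042  0.043] [-0.013  0.011]
0.11 259 [-0.048  0.05 ] [-0.017  0.008]
0.12 341 [-0.054  0.056] [-0.017  0.003]
0.13 399 [-0.063  0.06 ] [-0.017 -0.003]
0.14 696 [-0.063  0.063] [-0.02   0.012]
```

The knuckles reach ±39 mm at 90–100 mm height, too close to the pieces. I'll shut the fingers and turn 90°, so the linkage lies along the lane and the 22 mm finger back does the pushing.

```bash
python3 -m crank '{"claw":[-1,-1,-1,-1,-1,-1,-1,-1,-1,-1,-1,-1,-1,-1,-1,-1,-1,-1],"delta_pos":[[0,0,0],[0,0,0],[0.1,0,0],[0.1,0,0],[0.1,0,0],[0.1,0,0],[0.1,0,0],[0.1,0,0],[0.1,0,0],[0.1,0,0],[0.1,0,0],[0.1,0,0],[0.1,0,0],[0.1,0,0],[0.1,0,0],[0.1,0,0],[0.1,0,0],[0.1,0,0]],"yaw":[0,0,-0.06,-0.16,-0.27,-0.38,-0.49,-0.6,-0.71,-0.82,-0.93,-1.04,-1.15,-1.26,-1.37,-1.48,-1.55,-1.571]}'
python3 -m crank '{"claw":[-1,-1],"delta_pos":[[0,0,0],[0,0,0]],"yaw":[0,0]}'
python3 -c "
from h import *
print(to(-.094,.155,.048,176.))"
```

```text
time: 4.37
eef_pos: [0.488, 0.152, 0.0486]
eef_rot: [180.0, 0.0, 176.2]
contact_force: [0.7, -0.7, -0.1]
grip_width: -0.001
gripper_force: 0.0
time: 4.53
eef_pos: [0.488, 0.152, 0.0485]
eef_rot: [180.0, 0.0, 175.9]
contact_force: [0.4, 0.9, 0.1]
grip_width: 0.002
gripper_force: 0.0
(array([ -0.04, -26.42,   0.05]), 'yaw', np.float64(-0.003))
```

Sweep collar C about 13 mm per row, stopping partway at 18 cm to check.

```bash
python3 -m crank '{"claw":[-1,-1,-1,-1,-1,-1,-1,-1,-1,-1,-1,-1,-1,-1,-1,-1,-1,-1],"delta_pos":[[0,-0.4,0],[0,-1,0],[0,-1.8,0],[0,-2.8,0],[0,-4,0],[0,-5.2,0],[0,-6.4,0],[0,-7.6,0],[0,-8.8,0],[0,-10,0],[0,-11.2,0],[0,-12.4,0],[0,-13.6,0],[0,-14.8,0],[0,-16,0],[0,-17,0],[0,-17.7,0],[0,-18,0]],"yaw":[0,0,0,0,0,0,0,0,0,0,0,0,0,0,0,0,0,0]}'
python3 -c "
from h import *
print(to(-.094,.155,.048,176.)); shot('side','s2.png'); shot('top','t2.png')
a=cv2.imread('pics/s2.png');b=cv2.imread('pics/t2.png');cv2.imwrite('pics/c2.png',np.hstack([a[130:400,100:460],b[90:360,100:460]]))"
```

```text
time: 6.03
eef_pos: [0.4752, -0.0287, 0.0483]
eef_rot: [-180.0, 0.0, 175.9]
contact_force: [-0.2, -0.0, 0.8]
grip_width: 0.001
gripper_force: 0.3
(array([ 0.01, -8.31,  0.03]), 'yaw', np.float64(-0.001))
```

View pics/c2.png

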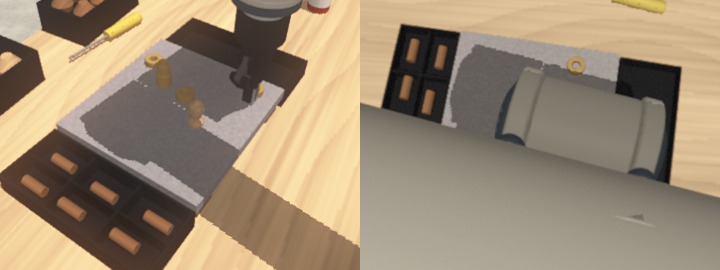

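The left half (side view) shows collar C ahead of the fingers at about (260,90) in the crop, near the edge. The socket and finial are still standing. I'll carry on over the edge, then raise.

```bash
python3 -m crank '{"claw":[-1,-1,-1,-1,-1,-1,-1,-1,-1,-1,-1,-1,-1,-1,-1,-1,-1,-1,-1,-1],"delta_pos":[[0,-0.5,0],[0,-1.3,0],[0,-2.3,0],[0,-3.4,0],[0,-4.5,0],[0,-5.6,0],[0,-6.7,0],[0,-7.6,0],[0,-8.1,0],[0,-8.3,0],[0,-8.3,0],[0,-8.3,0],[0,-8.3,-1],[0,-8.3,-3],[0,-8.3,-5.5],[0,-8.3,-8],[0,-8.3,-10],[0,-8.3,-11],[0,-8.3,-11.2],[0,-8.3,-11.2]],"yaw":[0,0,0,0,0,0,0,0,0,0,0,0,0,0,0,0,0,0,0,0]}'
python3 -c "
from h import *
shot('side','s3.png')
print(to(-.004,-.017,.16,176.))"
```

```text
time: 7.8
eef_pos: [0.4697, -0.11, 0.1606]
eef_rot: [-180.0, 0.1, 176.0]
contact_force: [0.3, 0.4, -0.9]
grip_width: -0.002
gripper_force: 0.0
(array([-9.020e+00,  1.704e+01, -1.000e-02]), 'yaw', np.float64(0.001))
```

View pics/s3.png

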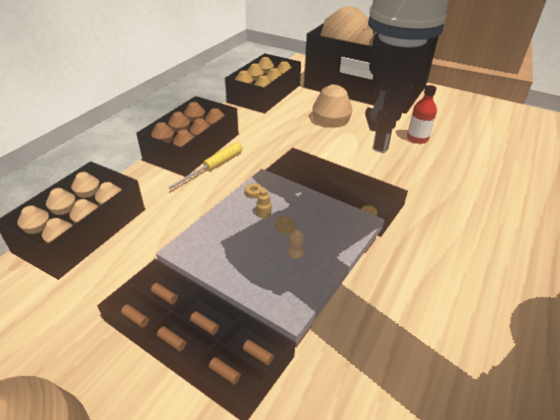

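Collar C is in the empty tray at about (369,211). Next is B.

```bash
python3 -m crank '{"claw":[-1,-1,-1,-1,-1,-1,-1,-1,-1,-1,-1,-1,-1,-1,-1,-1,-1,-1,-1,-1],"delta_pos":[[-0.5,1,0],[-1.5,2.8,0],[-2.6,5,0],[-3.8,7.2,0],[-5,9.4,0],[-6.2,11.6,0],[-7.3,13.8,0],[-8.3,15.7,0],[-8.8,16.6,0],[-9,17,0],[-9,17,0],[-9,17,1],[-9,17,3],[-9,17,5],[-9,17,7],[-9,17,9],[-9,17,10.3],[-9,17,11],[-9,17,11.2],[-9,17,11.2]],"yaw":[0,0,0,0,0,0,0,0,0,0,0,0,0,0,0,0,0,0,0,0]}'
python3 -c "
from h import *
print(to(-.004,.155,.048,176.))"
```

```text
time: 9.52
eef_pos: [0.5707, 0.0524, 0.048]
eef_rot: [-180.0, -0.0, 176.0]
contact_force: [-0.4, 0.6, -0.4]
grip_width: 0.003
gripper_force: 0.0
(array([ -0.04, -17.06,  -0.  ]), 'yaw', np.float64(-0.001))
```

```bash
python3 -m crank '{"claw":[-1,-1,-1,-1,-1,-1,-1,-1,-1,-1,-1,-1,-1,-1,-1,-1,-1,-1,-1,-1],"delta_pos":[[0,-0.4,0],[0,-1,0],[0,-1.8,0],[0,-2.8,0],[0,-3.8,0],[0,-4.8,0],[0,-5.8,0],[0,-6.8,0],[0,-7.8,0],[0,-8.8,0],[0,-9.8,0],[0,-10.8,0],[0,-11.8,0],[0,-12.8,0],[0,-13.9,0],[0,-15,0],[0,-16.1,0],[0,-16.8,0],[0,-17.1,0],[0,-17.1,0]],"yaw":[0,0,0,0,0,0,0,0,0,0,0,0,0,0,0,0,0,0,0,0]}'
python3 -m crank '{"claw":[-1,-1,-1,-1,-1,-1,-1,-1,-1],"delta_pos":[[0,0,0],[0,0,-1],[0,0,-3],[0,0,-5.5],[0,0,-8],[0,0,-10],[0,0,-11],[0,0,-11.2],[0,0,-11.2]],"yaw":[0,0,0,0,0,0,0,0,0]}'
python3 -c "
from h import *
shot('side','s4.png')
print(to(.091,.026,.16,176.))"
```

```text
time: 11.18
eef_pos: [0.5591, -0.1185, 0.0482]
eef_rot: [-180.0, -0.0, 175.9]
contact_force: [0.5, -0.2, -0.3]
grip_width: 0.0
gripper_force: 0.0
time: 11.93
eef_pos: [0.5593, -0.1173, 0.1606]
eef_rot: [-180.0, 0.0, 176.0]
contact_force: [0.0, -0.4, -0.7]
grip_width: -0.002
gripper_force: 0.0
(array([-9.53, 12.85, -0.03]), 'yaw', np.float64(0.0))
```

View pics/s4.png

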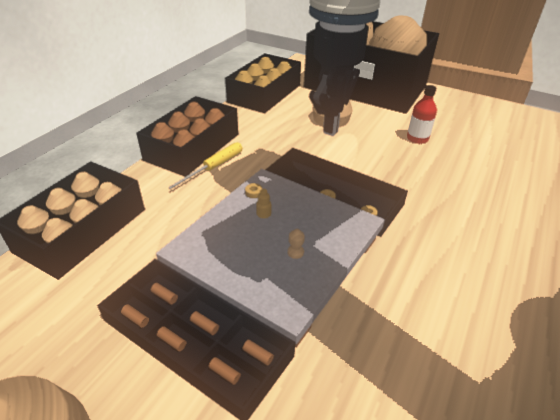

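Collar B is in the tray at about (328,195). Next is A.

```bash
python3 -m crank '{"claw":[-1,-1,-1,-1,-1,-1,-1,-1,-1,-1,-1,-1,-1,-1,-1,-1,-1,-1,-1],"delta_pos":[[-0.7,1,0],[-1.8,2.5,0],[-3.2,4.4,0],[-4.7,6.3,0],[-6.1,8.2,0],[-7.5,10.1,0],[-8.7,11.7,0],[-9.3,12.5,0],[-9.5,12.8,0],[-9.5,12.8,0],[-9.5,12.8,1],[-9.5,12.8,3],[-9.5,12.8,5],[-9.5,12.8,7],[-9.5,12.8,9],[-9.5,12.8,10.3],[-9.5,12.8,11],[-9.5,12.8,11.2],[-9.5,12.8,11.2]],"yaw":[0,0,0,0,0,0,0,0,0,0,0,0,0,0,0,0,0,0,0]}'
python3 -c "
from h import *
print(to(.091,.155,.048,176.))"
```

```text
time: 13.57
eef_pos: [0.6628, 0.0031, 0.0482]
eef_rot: [-180.0, -0.0, 176.0]
contact_force: [-0.6, 0.0, 0.4]
grip_width: 0.002
gripper_force: 0.0
(array([ -0.  , -12.79,   0.02]), 'yaw', np.float64(-0.0))
```

```bash
python3 -m crank '{"claw":[-1,-1,-1,-1,-1,-1,-1,-1,-1,-1,-1,-1,-1,-1,-1,-1],"delta_pos":[[0,-0.4,0],[0,-1,0],[0,-1.8,0],[0,-2.8,0],[0,-3.8,0],[0,-4.8,0],[0,-5.8,0],[0,-6.8,0],[0,-7.8,0],[0,-8.8,0],[0,-9.9,0],[0,-11,0],[0,-12,0],[0,-12.6,0],[0,-12.8,0],[0,-12.8,0]],"yaw":[0,0,0,0,0,0,0,0,0,0,0,0,0,0,0,0]}'
python3 -m crank '{"claw":[-1,-1,-1,-1,-1,-1,-1,-1,-1,-1,-1,-1,-1,-1,-1,-1,-1,-1,-1,-1],"delta_pos":[[0,0,0],[0,0,-1],[0,0,-3],[0,0,-5.5],[0,0,-8],[0,0,-10],[0,-0.5,-12],[0,-2,-13],[0,-4,-13],[0,-6.5,-13],[0,-9,-13],[0,-11.5,-13],[0,-14,-13],[0,-16.5,-13],[0,-19,-13],[0,-21.5,-13],[0,-23.5,-13],[0,-24.6,-13],[0,-25,-13],[0,-25,-13]],"yaw":[0,0,0,0,0,0,0,0,0,0,0,0,0,0,0,0,0,0,0,0]}'
python3 - <<'E'
from h import *
c=shot('top','t5.png'); d=shot('side','s5.png')
cv2.imwrite('pics/c5.png',np.hstack([c['frame'][90:330,100:460],d['frame'][100:340,120:480]]))
E
```

```text
time: 14.9
eef_pos: [0.6539, -0.1248, 0.0482]
eef_rot: [-180.0, -0.0, 176.0]
contact_force: [-0.3, -0.3, 0.1]
grip_width: 0.002
gripper_force: 0.0
time: 16.57
eef_pos: [0.6363, -0.3741, 0.1781]
eef_rot: [180.0, -0.0, 176.0]
contact_force: [0.3, 0.2, 0.3]
grip_width: 0.0
gripper_force: 0.0
```

View pics/c5.png

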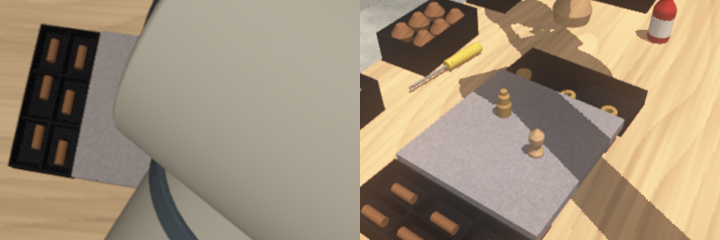

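The side view shows the three collars in the tray, at crop positions (525,73), (568,94) and (609,109), and both pieces standing. I'll check that the collars lie flat.

Run:
```python
from h import *
c=optics.camera('side'); h=cv2.cvtColor(c['frame'],cv2.COLOR_BGR2HSV)
W=world(c,[(u,v) for v in range(420) for u in range(560)]).reshape(420,560,3)
s,q=(lambda r:(r@P,r@D))(W[...,:2]-Bc)
m=((q>.147)&(q<.25)&(abs(s)<.126)&(h[...,2]>60)&(h[...,1]>60)&(W[...,2]<.034)).astype(np.uint8)
n,l,st,ce=cv2.connectedComponentsWithStats(m)
for i in range(1,n):
    if st[i,4]>15: k=l==i; print(ce[i].round(),st[i,4],s[k].mean().round(3),q[k].mean().round(3),np.percentile(W[k][:,2],[2,50,98]).round(3))
```

```text
[283. 167.] 299 0.116 0.201 [0.005 0.017 0.033]
[370. 193.] 1644 -0.067 0.23 [0.003 0.006 0.033]
[329. 193.] 101 -0.002 0.185 [0.004 0.016 0.019]
```

Run:
```python
from h import *
c=optics.camera('side'); h=cv2.cvtColor(c['frame'],cv2.COLOR_BGR2HSV)
W=world(c,[(u,v) for v in range(420) for u in range(560)]).reshape(420,560,3)
for u,v in((285,173),(328,194),(369,209)):
    k=np.zeros(h.shape[:2],bool);k[v-8:v+9,u-12:u+13]=1
    k&=(h[...,2]>70)&(h[...,1]>90)
    r=W[k][:,:2]-Bc; print(k.sum(),np.median(r@P).round(3),np.median(r@D).round(3),np.percentile(W[k][:,2],[5,25,50,75,95]).round(3))
cv2.imwrite('pics/z5.png',cv2.resize(c['frame'][140:240,250:410],None,fx=5,fy=5))
```

```text
137 0.107 0.192 [0.005 0.013 0.016 0.017 0.018]
91 -0.002 0.184 [0.005 0.013 0.016 0.017 0.018]
116 -0.088 0.184 [0.004 0.013 0.016 0.017 0.018]
```

View pics/z5.png

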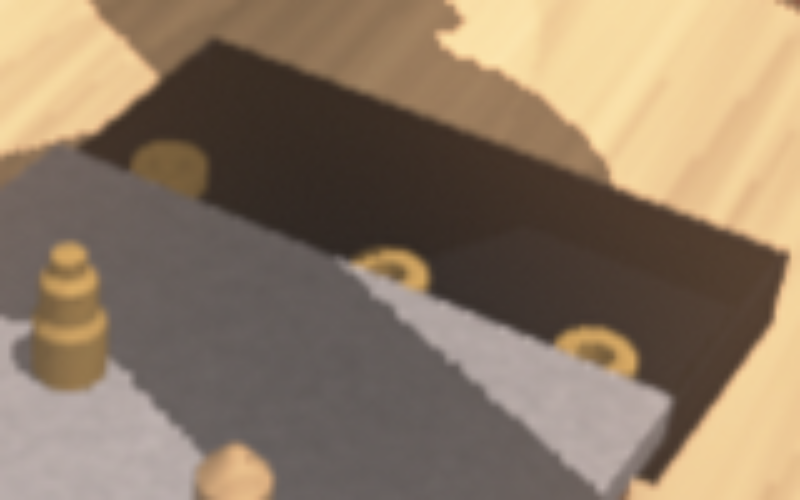

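All three collars lie flat in the tray, with their tops at about 16 mm. In the crop they are at (170,165), (390,270) and (597,352). The arm is clear, so I'm handing in.

```bash
python3 -c "
from plant import manip
print(manip.job_done())"
```

```text
the job is handed in; nothing more can be done
None
```

I swept all three collars off the board into the empty tray, where they lie flat, and the socket and finial are still standing; the job is handed in, but the hand-in gave no verdict.

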